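# Set the zoom collar of the upright measuring lens to its marked stop and lock it

### The arm

A 6-joint arm with a two-finger parallel gripper is mounted at the origin on the work surface. World frame = base frame: x ahead of the robot, y to its left, z up, the work surface at z = 0. Lengths are in m, angles in rad, forces in N, time in s.
With the tool pointing down it reaches from about 0.275 to 1 m from the base axis. Payload 8.4 kg.
Tool frame: the origin (TCP) lies midway between the tips of the shut fingers; the grasp point (between the pads) lies env.grip_point_offset behind it (env.grip_point_offset is the distance from the TCP to the grasp point, in m); z points along the fingers, y is the line along which they close (so a half turn about z gives the same grasp; the last joint's range is limited). The gripper opens to 85 mm and grips with 20 to 120 N. Pads are 22 mm wide; open, the fingers measure 114 mm over their backs; the gripper's body (76 mm by 85 mm) begins 54 mm behind the grasp point. The pads swing forward as they close: fully open they stand 13 mm farther back than shut.
Start: joints at [-1.232, 0.353, 1.633, -0, 1.155, -0.002], TCP at [0.209, -0.589, 0.231] pointing down, gripper open.
Joint ranges: [-2.63, 2.63], [-0.92, 2.1], [0.06, 2.66], [-1.3, 4.44], [0, 2.69], [-3.02, 3.02]. Speed limits (rad/s): [2.22, 2.22, 2.79, 3.14, 3.14, 3.14].

### API

Orientations are given as a unit quaternion [w, x, y, z].
In Python, from rig import sensors, optics, env gives the robot as it stands. The module is installed in compiled form; this text tells all that it offers.
- The arm moves only by the tool apply_moves, never from a script. Its argument "motion" is text: rows parted by semicolons, each of 7 numbers parted by spaces: the turn, a rotation vector about the tool's x, y, z each as a share of 0.1 rad, from -1 to 1, then the shift along the tool's x, y, z each as a share of 0.25 m, from -1 to 1, then the closure, from -1 (fully open) to 1 (shut). In form: ax ay az tx ty tz claw; .... A call has 1 to 12 rows; each row shifts and turns the commanded pose from where the row before left it, along the tool's axes as they then stand; what a row does not reach is not made up. A row lasts 1/8 s, in which the tool goes at most 62.5 mm and 10.7 degrees, less where a joint would pass 70% of its speed; a pose out of reach is approached as far as the arm can. A call with a number of a shift or a turn outside -1 to 1 is refused whole. A call with a gripper value outside its range is refused whole. The fingers move at their own pace and stop on an object; the grip force is fixed at half the most. Time passes only in rows, so rows that do not move let the fingers close. It gives the time, the measured TCP pose, the force, the opening and the grip force at its end, in the units of the state.
- sensors.read_state(): the state, without advancing time (a new reading comes with each control period).
- optics.snapshot(name): name is "scene" or "top"; returns a dict with "image" (480x640x3 uint8, red, green, blue), "z_map" (480x640 float32, m along the optical axis (not along the pixel's ray), 0 where there is no reading), "mtx" (3x3 intrinsics, pixels), "distortion" ([k1, k2, p1, p2, k3] as OpenCV has them; the pictures are not rectified), "R" (3x3) and "t" (3): a world point X has camera coordinates R X + t. Camera axes: x right, y down, z forward; pixel columns grow to the right and rows downward; lengths in m; the calibration is good to about 2 mm. A picture is of the moment at which its call begins.
- env.job_done(): hands the job in; it is judged then, once.
The state is a dict: "time_s": time; "joints": joint angles; "joint_vel": joint speeds; "joint_efforts": joint torques, N m; "tcp_pos": TCP position; "orientation": TCP orientation; "force": force on the tool from outside, world axes, zero at the start; "moment": the same for the moment, N m; "grip_width": opening from 0.0 (shut) to 1.0 (fully open); "finger_force": force on a finger pad.
Only numpy, scipy, OpenCV 4.12 (cv2) and the standard library are available. Lean on these libraries where they do the work, as an engineer would, in place of code of your own. Each camera call takes 0.05 s, during which the arm holds its last target. There are 200 camera calls.

### The job

On the upright measuring lens, turn the zoom collar by pushing its lever round until it clicks into the stop marked by the tall index pin, so that the lever points at that pin. Then push the lock bolt fully home, so that the collar is locked there, and leave the other things on the table undisturbed.

Things in the scene. Friction and masses are not known exactly. Their poses are not given: they have to be found in the camera images.
- unit: upright zoom lens, fixed: grey round flange (280 mm across, 14 mm thick), dark fixed barrel (96 mm across, glass top 122 mm above the table) at its centre. Origin on the barrel axis at table height. The lever sweeps around the unit's +x; the lock bolt is on its -x side. An aluminium click housing (36 mm wide, 76 mm tall) stands 72 to 106 mm from the axis, 100 degrees from +x towards +y
- collar (a joint): angle (rad) of the zoom collar, a ribbed ring 120 mm across, 72 to 98 mm above the table; positive is counter-clockwise from above, 0 has its lever along the unit's +x. Seven click stops 20 degrees apart, -60 to +60; limits 64. Leaving a stop takes 5 to 8 N at mid-lever; past half way it snaps by itself into the next stop and stays. Starts in a stop, -20, 0 or +20, rarely balanced half way. Blocked while locked
- pointer (a point): point in line with the lever, 124 mm from the barrel axis, 95 mm above the table: 12 mm beyond the lever's outer end. It lies straight above the index pin when the collar is at the marked stop
- lever_mid (a point): middle of the lever's top edge, 88 mm from the barrel axis, 112 mm above the table. The lever is a flat upright aluminium plate on the collar, standing out radially from 60 to 112 mm from the axis, 12 mm thick, 78 to 112 mm above the table; push it sideways on either flat face
- index_pin: the tall index pin that marks the stop: plain round steel, 16 mm diameter, 55 mm tall, on the flange near its rim, 124 mm from the barrel axis, its top 69 mm above the table, lower than the lever. Origin at the centre of its foot, 14 mm above the table. It stands at -60, -40, +40 or +60 degrees of the collar; short plugs fill the other three places
- plug_a: short round steel plug of 16 mm diameter, 8 mm tall, standing on the flange 124 mm from the barrel axis and filling a pin hole that is not in use; origin at the centre of its foot. Fixed, not to be used
- plug_b: short round steel plug of 16 mm diameter, 8 mm tall, standing on the flange 124 mm from the barrel axis and filling a pin hole that is not in use; origin at the centre of its foot. Fixed, not to be used
- plug_c: short round steel plug of 16 mm diameter, 8 mm tall, standing on the flange 124 mm from the barrel axis and filling a pin hole that is not in use; origin at the centre of its foot. Fixed, not to be used
- lock (a joint): travel (m) of the lock bolt: 0 is fully home (locked), growing as it is drawn out from the barrel, up to 0.024; starts at 0.017 to 0.023. It slides level along the unit's x axis on an aluminium block (68 to 138 mm from the axis, 70 mm tall) with about 2 N friction and stays put. Its nose goes between pins under the collar: only in a stop can it go home, else it stops 5 to 9 mm short
- lock_knob (a point): centre of the top of the bolt's black upright round knob, 18 mm diameter, 67 to 113 mm above the table, 100 mm from the barrel axis when home and up to 124 mm when drawn out; push it towards the barrel
- ring_gauge: bystander: loose steel ring, 80 mm across, 24 mm tall, beside the lens; origin at the centre of its underside
- v_block: bystander: loose dark steel V-block, 70 x 50 x 44 mm, beside the lens; origin at the centre of its underside
- bracket: bystander: loose machined aluminium fork, 80 x 60 x 82 mm, on the perforated plate; origin at the centre of its underside

How it is judged:
By the outcome, as a careful person would: the job done as asked, in the order asked, and still so for the second after the job is handed in, with the robot touching nothing.
It also fails if it takes over 61 s, if anything falls off the work surface, if the arm or the gripper's body presses on something with over 40 N, if the wrist force passes 120 N, or if a joint passes its speed limit or range.

## Working session

There is one attempt and no reset: what is moved stays moved. The work goes in short steps, Python scripts to look and compute and a tool call to move; the robot and the scene stay as the last step left them, time stands still between calls to the robot, and variables do not carry over. Pictures are saved under pics/ and viewed, at most 10 in all, crops included, and the job is handed in when it is done.

Besides the shell and the picture viewer there is one more tool, called as name(argument=value, ...), one argument or row to a line, values as JSON. apply_moves: Moves the arm, as the interface text tells. Shift numbers are shares of 0.25 m and turn numbers shares of 0.1 rad, none past 1 either way. Its arguments: {"type":"object","properties":{"motion":{"type":"string"}},"required":["motion"]}

```bash
mkdir -p pics; cat > h.py <<'E'
import numpy as np, cv2
from rig import sensors, optics, env
def snap(n):
    s=optics.snapshot(n); s['image']=np.asarray(s['image']); s['z_map']=np.asarray(s['z_map'])
    for k in('mtx','distortion','R','t'): s[k]=np.asarray(s[k],float)
    return s
def save(n,im): cv2.imwrite('pics/'+n,cv2.cvtColor(im,cv2.COLOR_RGB2BGR))
def rays(s,px):
    px=np.asarray(px,float).reshape(-1,1,2)
    u=cv2.undistortPoints(px,s['mtx'],s['distortion']).reshape(-1,2)
    d=np.c_[u,np.ones(len(u))]@s['R']; return -s['R'].T@s['t'],d
def plane(s,px,z):
    c,d=rays(s,px); return c+d*((z-c[2])/d[:,2])[:,None]
def cloud(s):
    v,u=np.mgrid[:480,:640]; c,d=rays(s,np.c_[u.ravel(),v.ravel()])
    P=c+d*s['z_map'].reshape(-1,1); P[s['z_map'].ravel()==0]=np.nan
    return P.reshape(480,640,3)
def proj(s,X): return cv2.projectPoints(np.asarray(X,float).reshape(-1,3),cv2.Rodrigues(s['R'])[0],s['t'],s['mtx'],s['distortion'])[0].reshape(-1,2)
E
python3 - <<'E'
from h import *
for n in('top','scene'):
    s=snap(n); save(n+'0.png',s['image']); print(n,-s['R'].T@s['t'],s['R'][2],(s['z_map']>0).mean())
st=sensors.read_state(); print(st, env.grip_point_offset)
E
```

```text
top [ 0.43772535 -0.07307919  1.20809594] [ 0.10653531  0.0132516  -0.99422061] 0.9961588541666667
scene [ 0.89144853 -0.71666317  0.64378795] [-0.38524821  0.71714901 -0.58075908] 0.9958268229166667
{'time_s': 0.1, 'joints': array([-1.23241721e+00,  3.53567335e-01,  1.63409342e+00,  1.16772402e-06,
        1.15518404e+00, -2.37499854e-03]), 'joint_vel': array([-1.03660203e-03, -3.19163267e-03, -7.18231101e-04,  1.48408108e-03,
       -7.88048049e-05, -6.36413126e-05]), 'joint_efforts': array([ 6.67991844e-04, -6.06356335e+01, -3.42818892e+01,  7.32999069e-05,
        3.97709911e-03, -2.17658373e-05]), 'tcp_pos': array([ 0.20874229, -0.58864268,  0.23062956]), 'orientation': array([-6.17350088e-04,  9.85520752e-01,  1.69553693e-01, -1.04161379e-04]), 'force': array([-0.89280662,  0.03345135,  0.62426866]), 'moment': array([ 0.06000567, -0.07351513, -0.01634768]), 'finger_force': 0.0, 'grip_width': 1.0005414519933016} 0.0187
```

View pics/top0.png

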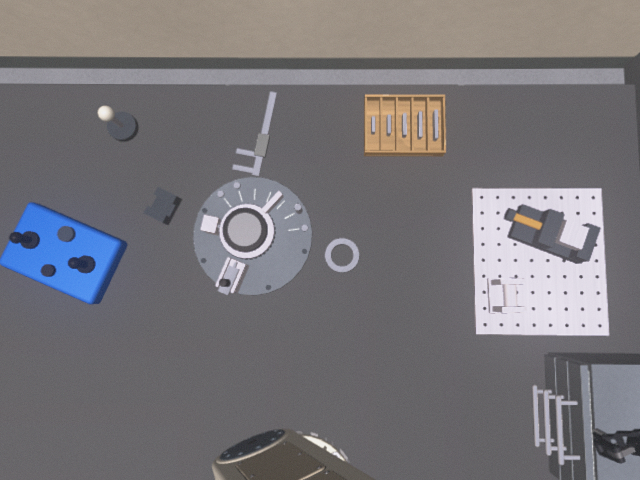

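View pics/scene0.png

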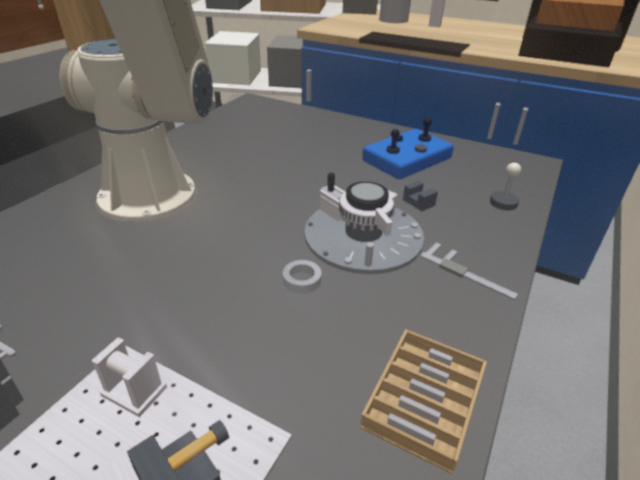

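The top view shows the lens flange at about (252,236), barrel glass (244,229), lever towards (278,196), knob (225,283), click housing (209,224), ring at (342,255) and V-block at (163,206). The scene view shows the tall pin near (369,252).

```bash
python3 - <<'E'
from h import *
s=snap('top'); P=cloud(s); im=s['image']
c=plane(s,[[244.5,229.5]],.122)[0]; print('barrel',c)
# flange edge & depth heights around
Z=P[...,2]
r=np.hypot(P[...,0]-c[0],P[...,1]-c[1]); a=np.degrees(np.arctan2(P[...,1]-c[1],P[...,0]-c[0]))
fl=(Z>.008)&(Z<.022)&(r<.2); (x,y),R=cv2.minEnclosingCircle(np.argwhere(fl)[:,::-1].astype(np.float32))
print('flange',(x,y),R,plane(s,[[x,y]],.014)[0])
def comp(m,name):
    n,l,st,ce=cv2.connectedComponentsWithStats(m.astype(np.uint8))
    for i in range(1,n):
        if st[i,4]>3:
            q=P[l==i]; print(name,st[i],ce[i].round(1),np.nanmedian(q,0).round(4),'r',np.nanmedian(r[l==i]).round(4),'a',np.nanmedian(a[l==i]).round(1),'zmax',q[:,2].max().round(3))
comp((Z>.017)&(Z<.073)&(r<.145)&(r>.112),'low')
comp((Z>.085)&(r<.145)&(r>.066),'high')
comp((Z>.06)&(Z<.085)&(r<.12)&(r>.066),'mid')
t=snap('scene'); Q=cloud(t)
rr=np.hypot(Q[...,0]-c[0],Q[...,1]-c[1]); aa=np.degrees(np.arctan2(Q[...,1]-c[1],Q[...,0]-c[0]))
P,r,a=Q,rr,aa; Z=Q[...,2]
comp((Z>.018)&(Z<.075)&(r<.145)&(r>.108),'slow'); comp((Z>.085)&(r<.145)&(r>.068),'shigh')
cr=cv2.resize(im[160:310,170:370],None,fx=4,fy=4,interpolation=cv2.INTER_CUBIC); save('crop_top.png',cr)
cr=cv2.resize(t['image'][160:280,290:440],None,fx=5,fy=5,interpolation=cv2.INTER_CUBIC); save('crop_sc.png',cr)
E
```

```text
barrel [0.57219734 0.11648214 0.122     ]
flange (252.75482177734375, 234.148193359375) 84.94132232666016 [0.57467524 0.1156788  0.014     ]
low [234 181   7   8  36] [236.7 184.9] [0.6907 0.1546 0.0206] r 0.1238 a 17.9 zmax 0.025
low [262 184   3   4   5] [262.8 185.6] [0.6889 0.0933 0.0184] r 0.1189 a -11.2 zmax 0.02
low [217 191   8   7  33] [220.5 193.5] [0.6693 0.1934 0.0206] r 0.1241 a 38.2 zmax 0.026
low [294 204   9  10  60] [298.2 208.5] [0.6283 0.0067 0.0654] r 0.1237 a -63.3 zmax 0.072
low [203 208   4   5  10] [204.4 209.7] [0.6308 0.2307 0.0182] r 0.1284 a 62.2 zmax 0.021
low [301 225   7   7  33] [304.3 227.6] [ 0.589  -0.005   0.0222] r 0.1237 a -81.8 zmax 0.027
low [302 248   5   6  13] [304.1 250.8] [ 0.5375 -0.0054  0.0189] r 0.1274 a -106.5 zmax 0.021
low [200 258   4   5  10] [201.7 259.8] [0.5142 0.2321 0.0176] r 0.1309 a 116.7 zmax 0.021
low [215 275  27  20 230] [228.5 286.2] [0.4503 0.1573 0.067 ] r 0.1296 a 161.9 zmax 0.073
low [266 284   5   7  17] [267.9 286.8] [0.4514 0.0771 0.0185] r 0.1264 a -161.9 zmax 0.022
high [265 191  19  20 164] [274.  200.5] [0.6
[... 1285 characters left out ...]
67  0.0368 0.0187] r 0.1328 a -143.3 zmax 0.019
slow [413 232   8   7  37] [416.8 235. ] [0.6915 0.1535 0.0231] r 0.1249 a 17.2 zmax 0.026
slow [317 241   6   3   7] [319.4 242.3] [0.5074 0.0219 0.0184] r 0.1136 a -124.8 zmax 0.019
slow [362 242  12  24 177] [368.3 253.6] [0.6332 0.0019 0.0498] r 0.1297 a -61.9 zmax 0.074
slow [323 251   6   5  21] [325.3 252.8] [ 0.5369 -0.0076  0.02  ] r 0.1282 a -106.1 zmax 0.022
slow [343 256  11   8  46] [347.5 259.7] [ 0.5914 -0.0078  0.0232] r 0.1262 a -81.3 zmax 0.027
shigh [327 172   8  15 103] [330.4 178.7] [0.4626 0.1568 0.1051] r 0.1168 a 160.1 zmax 0.118
shigh [376 211  16  23 241] [383.7 221.9] [0.6428 0.0493 0.1048] r 0.0974 a -44.2 zmax 0.116
```

View pics/crop_top.png

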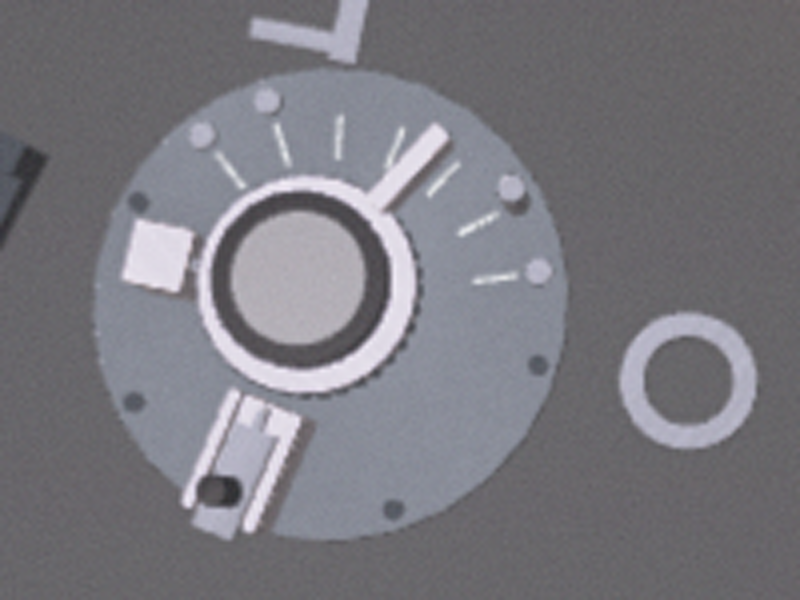

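View pics/crop_sc.png

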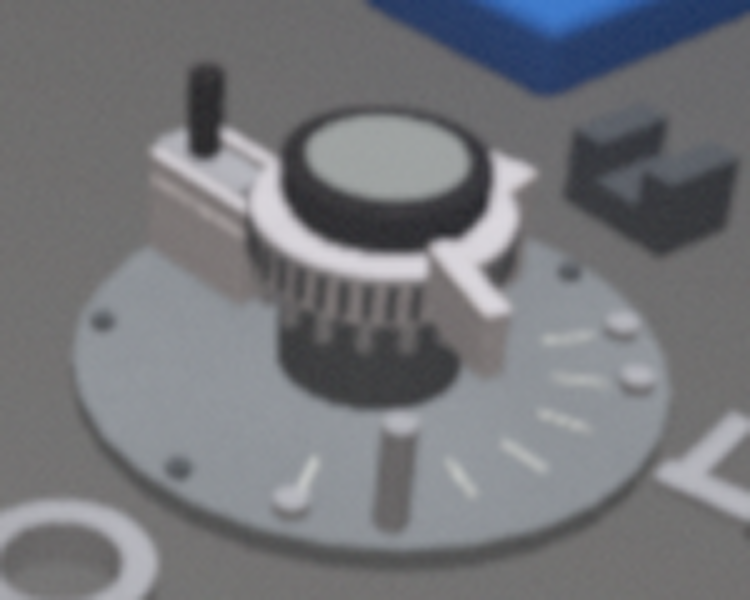

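Heights and radii agree with the sizes given: the plugs sit at world angles 38, 18 and -82°, and the pin (z 0.069) at -62°. So the unit's +x is at about -22°, the lever is at -42° (stop -20) and the pin marks stop -40. I need to push the lever 20° clockwise, starting from its counter-clockwise side.

apply_moves(
  motion="0 0 -0.8 0 0 0 1;0 0 -0.8 0 0 0 1;0 0 -0.8 0 0 0 1;0 0 -0.8 0 0 0 1;0 0 0 0.17 -0.056 0 1;0 0 0 0.17 -0.056 0 1;0 0 0 0.17 -0.056 0 1;0 0 0 0.17 -0.056 0 1;0 0 0 0.17 -0.056 0 1;0 0 0 0.17 -0.056 0 1;0 0 0 0.17 -0.056 0 1;0 0 0 0.17 -0.056 0 1",
)

```text
time_s: 1.7
tcp_pos: [0.4092, -0.2907, 0.2313]
orientation: [0.0, 0.946, 0.324, 0.0]
force: [0.6, 0.5, -0.7]
grip_width: 0.001
finger_force: 0.0
```

apply_moves(
  motion="0 0 0 0.17 -0.056 0 1;0 0 0 0.17 -0.056 0 1;0 0 0 0.17 -0.056 0 1;0 0 0 0.17 -0.056 0 1;0 0 0 0.17 -0.056 0 1;0 0 0 0.17 -0.056 0 1;0 0 0 0.17 -0.056 0 1;0 0 0 0.17 -0.056 0 1;0 0 0 0 0 0 1;0 0 0 0 0 0 1",
)

```text
time_s: 2.95
tcp_pos: [0.6077, 0.0049, 0.2309]
orientation: [-0.0, 0.946, 0.325, -0.001]
force: [-1.0, 0.4, -0.2]
grip_width: 0.002
finger_force: 0.0
```

apply_moves(
  motion="0 0 0 0.184 -0.06 0 1;0 0 0 0.184 -0.06 0 1;0 0 0 0 0 0.12 1;0 0 0 0 0 0.12 1;0 0 0 0 0 0.12 1;0 0 0 0 0 0 1;0 0 0 0 0 0 1",
)

```text
time_s: 3.82
tcp_pos: [0.663, 0.0845, 0.1425]
orientation: [0.0, 0.946, 0.324, 0.001]
force: [0.7, 0.9, 0.2]
grip_width: 0.001
finger_force: 0.0
```

```bash
python3 - <<'E'
from h import *
t=snap('scene'); save('a.png',cv2.resize(t['image'][110:290,270:470],None,fx=3,fy=3))
E
```

```text
(no output)
```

View pics/a.png

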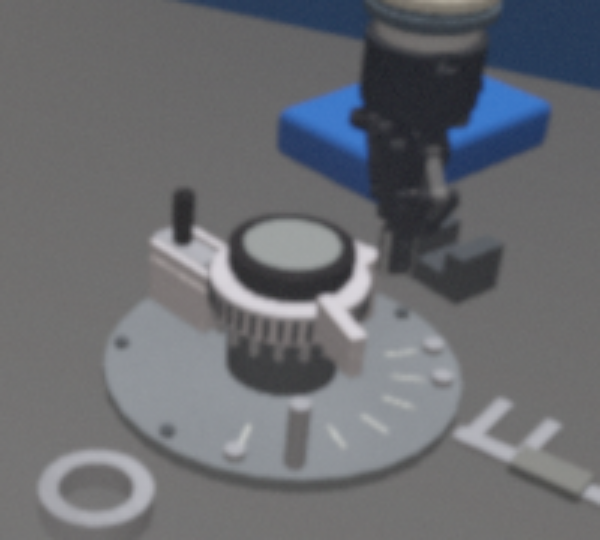

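The finger is on the counter-clockwise side of the lever with a clear gap. I'll lower it, then push clockwise.

apply_moves(
  motion="0 0 0 0 0.02 0.11 1;0 0 0 0 0 0.11 1;0 0 0 -0.04 0 0 1;0 0 0 -0.03 0 0 1;0 0 0 -0.015 0 0 1;0 0 0 -0.015 0 0 1;0 0 0 -0.015 0 0 1;0 0 0 -0.015 0 0 1;0 0 0 -0.015 0 0 1;0 0 0 -0.015 0 0 1;0 0 0 0 0 0 1;0 0 0 0 0 0 1",
)

```text
time_s: 5.38
tcp_pos: [0.634, 0.0568, 0.0862]
orientation: [-0.0, 0.946, 0.324, -0.0]
force: [-0.7, 0.3, 0.0]
grip_width: -0.004
finger_force: 0.0
```

```bash
python3 - <<'E'
from h import *
t=snap('scene'); save('b.png',cv2.resize(t['image'][110:290,270:470],None,fx=3,fy=3))
E
```

```text
(no output)
```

View pics/b.png

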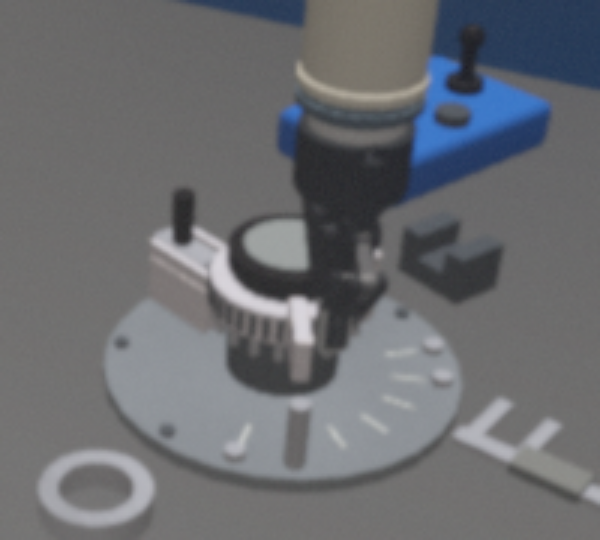

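The lever has snapped to stand over the pin and the contact force is zero. Now I'll back off, rise and turn towards the lock.

apply_moves(
  motion="0 0 0 0.08 0 0 1;0 0 0 0 0 -0.2 1;0 0 0 0 0 -0.2 1;0 0 0 0 0 -0.18 1;0 0 0.95 0 0 0 1;0 0 0.95 0 0 0 1;0 0 0.95 0 0 0 1;0 0 0.95 0 0 0 1;0 0 0.95 0 0 0 1;0 0 0.95 0 0 0 1;0 0 0.95 0 0 0 1;0 0 0.95 0 0 0 1",
)

```text
time_s: 6.92
tcp_pos: [0.6498, 0.0692, 0.2312]
orientation: [0.0, 0.999, -0.051, -0.0]
force: [0.6, -0.1, 0.2]
grip_width: -0.002
finger_force: 0.0
```

apply_moves(
  motion="0 0 0.95 0 0 0 1;0 0 0.95 0 0 0 1;0 0 0.95 0 0 0 1;0 0 0 -0.2 0 0 1;0 0 0 -0.2 0 0 1;0 0 0 -0.2 0 0 1;0 0 0 -0.2 0 0 1;0 0 0 -0.2 0 0 1;0 0 0 0 0 0 1;0 0 0 0 0 0 1",
)

```text
time_s: 8.18
tcp_pos: [0.4186, 0.163, 0.2318]
orientation: [-0.0, 0.982, -0.191, 0.001]
force: [-0.1, -0.2, 1.0]
grip_width: 0.001
finger_force: 0.0
```

```bash
python3 - <<'E'
from h import *
t=snap('scene'); Q=cloud(t); c=np.array([.5722,.1165]); D=Q[...,:2]-c
r=np.hypot(*np.moveaxis(D,2,0)); a=np.degrees(np.arctan2(D[...,1],D[...,0])); Z=Q[...,2]
m=(Z>.104)&(Z<.118)&(r>.07)&(r<.118)&(a<0)&(a>-100)
print('lever top',m.sum(),np.median(a[m]),np.median(r[m])); 
m=(Z>.068)&(Z<.118)&(r>.09)&(r<.14)&(a>140)
v=m&(Z>.08); print('knob',np.median(Q[v],0),np.median(r[v]),np.median(a[v]))
st=sensors.read_state(); p=st['tcp_pos']; q=st['orientation']; th=2*np.arctan2(q[2],q[1]); print(p,q,np.degrees(th),st['joints'])
u=np.radians(158); T=c+.161*np.array([np.cos(u),np.sin(u)]); d=T-p[:2]
print('target',T,'shares',(d@[np.cos(th),np.sin(th)])/.25,(d@[np.sin(th),-np.cos(th)])/.25)
E
```

```text
lever top 98 -61.72249932943376 0.0979267973148302
knob [0.46265256 0.15680958 0.10248273] 0.11640362245511154 159.89227811150116
[0.41899689 0.16287356 0.23163541] [-2.45985906e-04  9.81612228e-01 -1.90884929e-01  5.62547550e-04] -22.008868426423756 [ 3.67547556e-01  7.38114553e-02  1.99181713e+00 -2.05051739e-04
  1.07474944e+00  2.32256859e+00]
target [0.4229234  0.17681166] shares -0.006331766090247338 -0.0575753368279473
```

The lever is at -61.7° (wanted -62). The knob is still drawn out. Lowering behind it and pushing.

apply_moves(
  motion="0 0 0 -0.006 -0.055 0 1;0 0 0 0 0 0.2 1;0 0 0 0 0 0.2 1;0 0 0 0 0 0.184 1;0 0 0 0 0 0 1;0 0 0 0.04 0 0 1;0 0 0 0.04 0 0 1;0 0 0 0.02 0 0 1;0 0 0 0.02 0 0 1;0 0 0 0.02 0 0 1;0 0 0 0 0 0 1",
)

```text
time_s: 9.6
tcp_pos: [0.4546, 0.1628, 0.0854]
orientation: [-0.0, 0.982, -0.191, 0.0]
force: [0.3, -0.0, 0.1]
grip_width: 0.003
finger_force: 0.0
```

apply_moves(
  motion="0 0 0 0.008 0 0 1;0 0 0 0.004 0 0 1;0 0 0 0 0 0 1",
)

```text
time_s: 9.98
tcp_pos: [0.4569, 0.1618, 0.0852]
orientation: [0.0, 0.982, -0.191, -0.0]
force: [-2.7, 0.3, 0.9]
grip_width: 0.0
finger_force: 0.7
```

```bash
cat > k.py <<'E'
from h import *
import sys
t=snap('scene'); save(sys.argv[1],cv2.resize(t['image'][110:290,270:470],None,fx=3,fy=3))
st=sensors.read_state(); p=st['tcp_pos'][:2]-[.5722,.1165]; u=np.radians(158)
print('r',p@[np.cos(u),np.sin(u)],'lat',p@[-np.sin(u),np.cos(u)],st['force'])
E
python3 k.py c.png
```

```text
r 0.12390119357242423 lat 0.0012201765173894374 [-1.4816653  -0.39674761  0.49039156]
```

View pics/c.png

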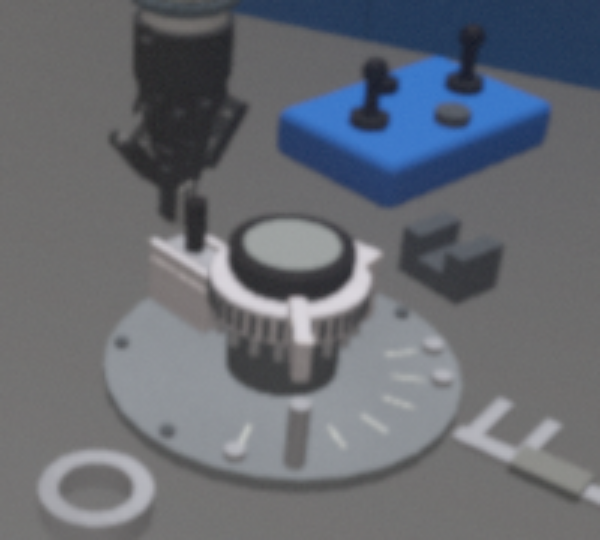

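The finger is behind the knob and has moved it inward; the force is only friction (2–3 N). I'll creep on until a firm stop.

apply_moves(
  motion="0 0 0 0.006 0 0 1;0 0 0 0.006 0 0 1;0 0 0 0 0 0 1",
)

```text
time_s: 10.4
tcp_pos: [0.4599, 0.1606, 0.0852]
orientation: [0.0, 0.982, -0.191, -0.0]
force: [-0.5, -0.9, 0.4]
grip_width: -0.002
finger_force: 0.6
```

apply_moves(
  motion="0 0 0 0.004 0 0 1;0 0 0 0.004 0 0 1;0 0 0 0 0 0 1",
)

```text
time_s: 10.78
tcp_pos: [0.4617, 0.1599, 0.0853]
orientation: [0.0, 0.982, -0.191, -0.0]
force: [-1.7, -0.6, 0.3]
grip_width: -0.0
finger_force: 0.7
```

apply_moves(
  motion="0 0 0 0.004 0 0 1;0 0 0 0 0 0 1",
)

```text
time_s: 11.02
tcp_pos: [0.4626, 0.1595, 0.0853]
orientation: [0.0, 0.982, -0.191, -0.0]
force: [-1.8, -1.0, -0.5]
grip_width: -0.005
finger_force: 0.7
```

apply_moves(
  motion="0 0 0 0.004 0 0 1;0 0 0 0.004 0 0 1;0 0 0 0 0 0 1",
)

```text
time_s: 11.4
tcp_pos: [0.4631, 0.1592, 0.0852]
orientation: [0.0, 0.982, -0.191, -0.001]
force: [-6.9, 4.9, 4.3]
grip_width: -0.002
finger_force: 4.6
```

apply_moves(
  motion="0 0 0 0.004 0 0 1;0 0 0 0 0 0 1",
)

```text
time_s: 11.65
tcp_pos: [0.4632, 0.1591, 0.0852]
orientation: [0.0, 0.982, -0.191, -0.002]
force: [-11.9, 6.7, 7.2]
grip_width: -0.002
finger_force: 7.0
```

apply_moves(
  motion="0 0 0 0.004 0 0 1;0 0 0 0 0 0 1",
)

```text
time_s: 11.9
tcp_pos: [0.4632, 0.159, 0.0852]
orientation: [-0.0, 0.982, -0.191, -0.003]
force: [-16.1, 11.4, 11.7]
grip_width: 0.003
finger_force: 9.4
```

A firm stop at r ≈ 0.117 m, about 20 N. The home position should put the finger at about 0.12 m, while a blocked bolt would stop 5–9 mm short. I'll back off, rise and check by depth.

apply_moves(
  motion="0 0 0 -0.04 0 0 1;0 0 0 -0.1 0 0 1;0 0 0 0 0 -0.2 1;0 0 0 0 0 -0.2 1;0 0 0 0 0 -0.2 1;0 0 0 -0.15 0 0 1;0 0 0 0 0 0 1",
)

```text
time_s: 12.78
tcp_pos: [0.3982, 0.1857, 0.236]
orientation: [-0.001, 0.982, -0.19, 0.001]
force: [0.2, -0.7, 0.5]
grip_width: -0.0
finger_force: 0.0
```

```bash
python3 k.py d.png; python3 - <<'E'
from h import *
for n in('scene','top'):
    t=snap(n); Q=cloud(t); c=np.array([.5722,.1165]); D=Q[...,:2]-c
    r=np.hypot(*np.moveaxis(D,2,0)); a=np.degrees(np.arctan2(D[...,1],D[...,0])); Z=Q[...,2]
    m=(Z>.104)&(Z<.118)&(r>.07)&(r<.118)&(a<0)&(a>-100); print(n,'lever',m.sum(),np.median(a[m]) if m.any() else None)
    v=(Z>.08)&(Z<.12)&(r>.08)&(r<.14)&(a>140); print('knob',v.sum(),np.median(Q[v],0),np.median(r[v]) if v.any() else None)
E
```

```text
r 0.18644215658529537 lat 0.0008924504503501086 [0.75538156 0.20556327 0.1188562 ]
scene lever 100 -61.931329294007604
knob 120 [0.48306431 0.14814964 0.10134764] 0.09472975137812646
top lever 113 -61.61577564334435
knob 77 [0.47956174 0.1512169  0.11188019] 0.09944653568588552
```

View pics/d.png

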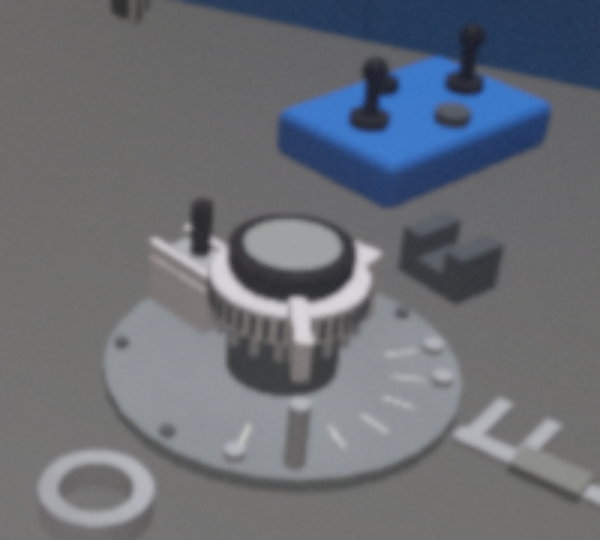

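The knob is at r = 0.0994 m (home is 0.100), and the lever stays over the pin at -61.8°. The bystanders look undisturbed and the arm is clear, so I'm handing in.

```bash
python3 -c "
from rig import env; print(env.job_done())"
```

```text
the job is handed in; nothing more can be done
None
```

The collar is clicked into the -40° stop with the lever over the tall pin, the lock bolt is fully home, the other things on the table look undisturbed, and the job is handed in (no verdict was returned).

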